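# Close up the jaw-block row and swing the keeper shut

### The job

Without gripping or lifting anything, gently push the row of four steel jaw blocks from its rear along the rail, all together as one train, until the row sits fully home against the end stop. Then push the pivoted keeper bar round with a fingertip until it lies fully across the rail behind the last block, and leave the other things on the bench alone.

Things in the scene. Friction and masses are not known exactly. Their poses are not given: they have to be found in the camera images.
- rail: Setting rail, fixed to the bench: dark steel base plate 300 x 74 x 8 mm. Origin: centre of its underside; x along the rail to the end stop (roughly the robot's left), y towards the robot, z up. Blocks slide at z = 8 mm between two aluminium lips 7 mm wide, centred at y = +33 and -33 mm, top at z = 18 mm. End stop: steel plate 12 mm thick, to z = 44 mm, at the +x end; the -x end is open.
- stop_face (a point): Centre of the end stop's face that the row must reach: rail frame x = 138, y = 0, z = 23 mm. Axes as the rail's. With all four blocks home the row is 104 mm long: block origins at x = 125, 99, 73 and 47 mm, rear face of jaw_4 at x = 34 mm.
- jaw_1: First block, nearest the end stop. Plain grey steel vice jaw block, 26 mm along the rail, 55 mm across it, 30 mm high, about 0.28 kg, two small dark holes on top. Origin: centre of its underside; x along the rail towards the stop, z up.
- jaw_2: Second block of the row, touching jaw_1. Plain grey steel vice jaw block, 26 mm along the rail, 55 mm across it, 30 mm high, about 0.28 kg, two small dark holes on top. Origin: centre of its underside; x along the rail towards the stop, z up.
- jaw_3: Third block of the row, touching jaw_2. Plain grey steel vice jaw block, 26 mm along the rail, 55 mm across it, 30 mm high, about 0.28 kg, two small dark holes on top. Origin: centre of its underside; x along the rail towards the stop, z up.
- jaw_4: Last block, the rear of the row: its rear face, 13 mm behind its origin, is free, push here. The row starts 60 to 120 mm short of the stop. Plain grey steel vice jaw block, 26 mm along the rail, 55 mm across it, 30 mm high, about 0.28 kg, two small dark holes on top. Origin: centre of its underside; x along the rail towards the stop, z up.
- keeper (a joint): Keeper bar's angle q (rad): from the pivot the bar points along (-cos q, sin q) in the rail's x, y. It starts open, -0.25 to 0.08, outside the far lip, pointing to the rail's -x. q grows as its free end swings over the rail. At the hard stop 1.571 it lies straight across, 3 mm behind a row that is home; a row not home is in its way. Friction of 0.06 N m keeps it where left.
- keeper_pivot (a point): The keeper's upright pivot axis, at rail frame x = 25, y = -55 mm, z = 27 mm (beyond the far lip). The flat steel bar is 12 mm wide, runs 95 mm out from the pivot, and lies from z = 20 to 34 mm, just over the lips. Axes as the rail's.
- keeper_tip (a point): Point on the bar's centre line 88 mm from the pivot, mid height (z = 27 mm), under a round dark finger stud 11 mm across that rises from the bar to z = 52 mm.
- tin: Bystander: open round tin of pins, 66 mm across, 29 mm high, beyond the stop. Origin under its centre.
- lock_cylinder: Bystander: loose brass lock cylinder, 17 x 69 x 44 mm high, standing on the far side of the rail near the stop. Origin under its centre.
- padlock: Bystander: small padlock lying flat, 49 x 32 x 11 mm, on the robot's side of the rail. Origin under its centre.
- cutters: Bystander: blue-handled cutters lying flat, 59 x 196 x 16 mm, at the back left. Origin under its centre.
There are look-alikes about, which are no part of the job. What is shaped like the jaw_3 but green is not meant.

How it is judged:
On the way, in this order (a step that is already met when the one before it is completed fails the run):
1. the whole row is home against the stop while the keeper is still open (x of jaw_1 in the frame of rail above 0.122 m and x of jaw_2 in the frame of rail above 0.096 m and x of jaw_3 in the frame of rail above 0.07 m and x of jaw_4 in the frame of rail above 0.044 m and value of joint keeper below 0.6 rad), for 0.2 s.
2. the keeper lies fully across the rail behind the row (x of jaw_1 in the frame of rail above 0.122 m and x of jaw_2 in the frame of rail above 0.096 m and x of jaw_3 in the frame of rail above 0.07 m and x of jaw_4 in the frame of rail above 0.044 m and value of joint keeper above 1.5 rad), for 0.2 s.
At the end, for the whole second after the job is handed in: All four blocks stand flat in the rail, at rest, each within 3 mm of its home position in the closed-up row against the end stop, and the keeper is within 0.07 rad of its hard stop across the rail (all of step 2 and z of each of jaw_1, jaw_2, jaw_3, jaw_4 in the frame of rail below 0.0105 m and angle between each of jaw_1, jaw_2, jaw_3, jaw_4's own z axis and vertical below 0.06 rad and linear speed of each of jaw_1, jaw_2, jaw_3, jaw_4 below 0.01 m/s); the robot touches nothing.
It fails at once if the fingers bear on one of the three front blocks (the row is pushed at its rear) (contact force between the fingers and jaw_1 above 3 N or contact force between the fingers and jaw_2 above 3 N or contact force between the fingers and jaw_3 above 3 N).
It fails at once if the last block or the keeper is gripped or rammed (more than 38 N from the fingers) (contact force between the fingers and jaw_4 above 38 N or contact force between the fingers and keeper above 38 N).
It fails at once if a jaw block is lifted or tipped (z of any of jaw_1, jaw_2, jaw_3, jaw_4 in the frame of rail above 0.015 m or angle between any of jaw_1, jaw_2, jaw_3, jaw_4's own z axis and vertical above 0.25 rad).
It fails at once if the row is pulled apart (a gap of more than 12 mm opens between neighbours) (distance between jaw_1 and jaw_2 above 0.038 m or distance between jaw_2 and jaw_3 above 0.038 m or distance between jaw_3 and jaw_4 above 0.038 m).
It fails at once if another thing on the bench is disturbed (moved more than 15 mm) (distance of any of tin, lock_cylinder, padlock, cutters from where it was at the start of the episode above 0.015 m).
It also fails if it takes over 43 s, if anything falls off the work surface, if the arm or the gripper's body presses on something with over 40 N, if the wrist force passes 120 N, or if a joint passes its speed limit or range.

### The arm

A 6-joint arm with a two-finger parallel gripper is mounted at the origin on a cart in front of the work surface, level with it; the furniture and walls round the work are solid. World frame = base frame: x ahead of the robot, y to its left, z up, the work surface at z = 0. Lengths are in m, angles in rad, forces in N, time in s.
With the tool pointing down it reaches from about 0.225 to 0.875 m from the base axis. Payload 3.4 kg.
Tool frame: the origin (TCP) lies at the very end of the fingers, on their centre line; the grasp point (between the pads) lies behind it (manip.grasp_offset is the z of the grasp point in the tool frame, in m); z points along the fingers, y is the line along which they close (so a half turn about z gives the same grasp; the last joint's range is limited). The gripper opens to 85 mm and grips with 20 to 120 N. Pads are 22 mm wide; open, the fingers measure 114 mm over their backs; the gripper's body (76 mm by 85 mm) begins 54 mm behind the grasp point. The pads swing forward as they close: fully open they stand 13 mm farther back than shut.
Start: joints at [1.226, 0.276, 1.505, -0, 1.361, -0.121], TCP at [0.128, 0.561, 0.231] pointing down, gripper open.
Joint ranges: [-2.89, 2.89], [-0.75, 2.08], [0.22, 2.7], [-1.18, 4.32], [0.11, 2.71], [-2.7, 2.7]. Speed limits (rad/s): [2.57, 2.57, 3.14, 3.14, 3.14, 3.14].

### API

Orientations are given as a unit quaternion [w, x, y, z].
In Python, from rig import manip gives the robot as it stands.
- The arm moves only by the shell command python3 -m pendant 'ROWS' [FORCE]. ROWS is JSON, a list of rows, each an object of numbers: "dx", "dy", "dz": the shift along the tool's x, y, z in m; "rx", "ry", "rz": the turn, a rotation vector about the tool's x, y, z in degrees; "hand": the finger opening in m, from 0 to 0.0854. In form: [{"dx": .., "dy": .., "dz": .., "rx": .., "ry": .., "rz": .., "hand": ..}, ...]. A call has 1 to 12 rows; each row shifts and turns the commanded pose from where the row before left it, along the tool's axes as they then stand; what a row does not reach is not made up. A row lasts 1/12 s, in which the tool goes at most 41.7 mm and 7.16 degrees, less where a joint would pass 70% of its speed; a pose out of reach is approached as far as the arm can. A call is refused whole if a number of a shift passes 0.0417 or a number of a turn 7.16, either way. A call with a gripper value outside its range is refused whole. The fingers move at their own pace and stop on an object; FORCE is the grip in N (left out, the last holds). Time passes only in rows, so rows that do not move let the fingers close. It gives the time, the measured TCP pose, the force, the opening and the grip force at its end, in the units of the state.
- manip.get_state(): the state, without advancing time (a new reading comes with each control period).
- manip.get_image(name): name is "scene" or "top"; returns a dict with "frame" (420x560x3 uint8, red, green, blue), "fx", "fy", "cx", "cy" (pixels), "position" and "attitude" of the camera in the world. Camera axes: x right, y up, looking along -z (the intrinsics and any distortion apply to the point x, -y, -z); pixel columns grow to the right and rows downward; lengths in m; the calibration is good to about 2 mm. A picture is of the moment at which its call begins. There is no depth.
- manip.sign_off(): hands the job in; it is judged then, once.
The state is a dict: "clock": time; "qpos": joint angles; "qd": joint speeds; "effort": joint torques, N m; "position": TCP position; "ee_rot": TCP orientation; "contact_force": force on the tool from outside, world axes, zero at the start; "moment": the same for the moment, N m; "width": finger opening in m; "gripper_force": force on a finger pad.
Only numpy, scipy, OpenCV 4.12 (cv2) and the standard library are available. Lean on these libraries where they do the work, as an engineer would, in place of code of your own. Each camera call takes 0.05 s, during which the arm holds its last target. There are 200 camera calls.

## Working session

There is one attempt and no reset: what is moved stays moved. The work goes in short steps, Python scripts to look and compute and a shell command to move; the robot and the scene stay as the last step left them, time stands still between calls to the robot, and variables do not carry over. Pictures are saved under pics/ and viewed, at most 10 in all, crops included, and the job is handed in when it is done.

```bash
mkdir -p pics; ls
python3 - <<'E'
from rig import manip
import cv2,json
for n in("scene","top"):
    d=manip.get_image(n); cv2.imwrite(f"pics/{n}0.png",cv2.cvtColor(d["frame"],cv2.COLOR_RGB2BGR))
    print({k:v for k,v in d.items() if k!="frame"})
print(manip.get_state(),manip.grasp_offset)
E
```

```text
pics
{'fx': 455.74888280129954, 'fy': 455.74888280129954, 'cx': 274.2095948983612, 'cy': 199.5470801946513, 'position': array([ 0.06679925, -0.7173983 ,  0.57963076]), 'attitude': array([ 0.83176457,  0.48865418, -0.12287592, -0.23299421])}
{'fx': 427.75265895195497, 'fy': 427.75265895195497, 'cx': 277.7310822827292, 'cy': 209.20304622792457, 'position': array([0.41267608, 0.08315103, 0.99537799]), 'attitude': array([-0.70248581, -0.04565132,  0.05404633,  0.70817275])}
{'clock': 0.1, 'qpos': array([ 1.22600870e+00,  2.76546445e-01,  1.50601668e+00,  2.72892350e-05,
        1.36071365e+00, -1.21031743e-01]), 'qd': array([-0.00018645, -0.00210546, -0.00095219, -0.00072022, -0.00050881,
        0.00069694]), 'effort': array([ 4.51971127e-04, -4.17711246e+01, -2.46400791e+01, -2.72198322e-04,
        5.78854364e-03,  3.90621892e-06]), 'position': array([0.12743954, 0.56020972, 0.2305138 ]), 'ee_rot': array([-2.07337422e-04,  1.11647498e-01,  9.93747517e-01, -8.16243580e-04]), 'contact_force': array([ 0.71548592,  0.54436515, -0.27768871]), 'moment': array([ 0.0268399 , -0.00866642,  0.02737517]), 'gripper_force': 0.0, 'width': 0.08516748976171437} -0.0187
```

View pics/top0.png

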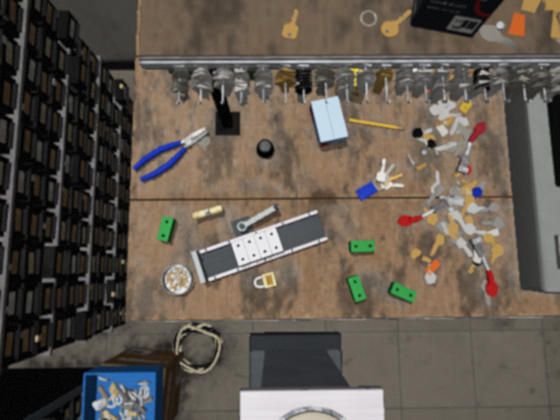

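View pics/scene0.png

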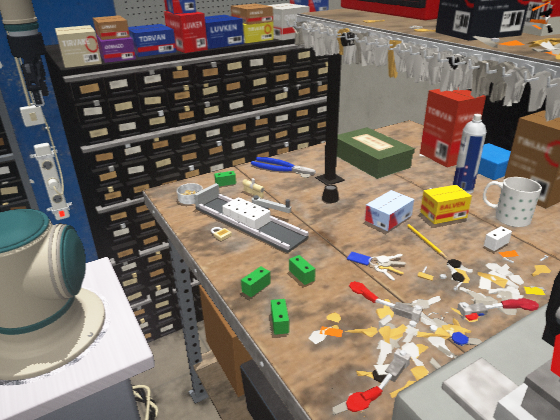

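The top view shows the rail from (195,265) to (325,225) with its stop at the left, and white blocks at x=232–282. The keeper seems to lie at (238–278, 225–207), the tin at (178,278) and the padlock at (265,281). I'll zoom in.

Run:
```python
import cv2
a=cv2.imread("pics/top0.png")[185:305,150:345]
cv2.imwrite("pics/topc.png",cv2.resize(a,None,fx=4,fy=4,interpolation=cv2.INTER_CUBIC))
a=cv2.imread("pics/scene0.png")[165:265,165:325]
cv2.imwrite("pics/scenec.png",cv2.resize(a,None,fx=5,fy=5,interpolation=cv2.INTER_CUBIC))
```

```text
(no output)
```

View pics/topc.png

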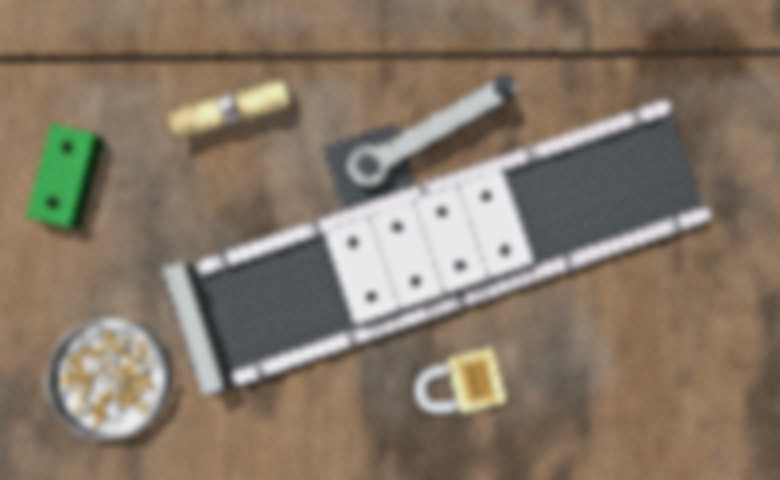

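View pics/scenec.png

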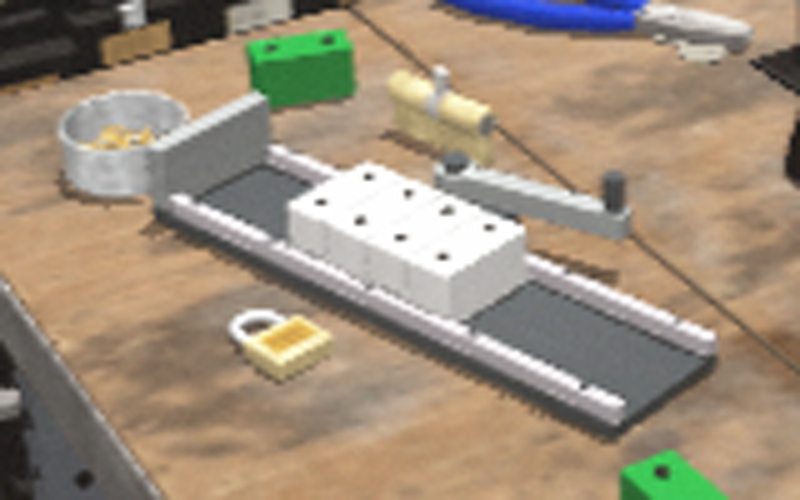

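```bash
cat > h.py <<'E'
import numpy as np
from scipy.spatial.transform import Rotation as R
def ray(d,u,v):
    q=d["attitude"]; r=R.from_quat([q[1],q[2],q[3],q[0]])
    return np.array(d["position"]), r.apply([(u-d["cx"])/d["fx"],-(v-d["cy"])/d["fy"],-1])
def onz(d,u,v,z):
    p,k=ray(d,u,v); return p+k*(z-p[2])/k[2]
def crop(x,y,s,u0,v0): return (x+.5)/s-.5+u0,(y+.5)/s-.5+v0
E
python3 - <<'E'
from h import *; from rig import manip
t=manip.get_image("top"); s=manip.get_image("scene")
T=lambda x,y,z: onz(t,*crop(x,y,4,150,185),z); S=lambda x,y,z: onz(s,*crop(x,y,5,165,165),z)
# white mask edges refine: lips' ends (centre line), holes
P={"farR":(T(669,105,.018),S(714,338,.018)),"nearR":(T(711,214,.018),S(618,405,.018)),
"hole1f":(T(353,242,.038),S(368,177,.038)),"hole1n":(T(371,296,.038),S(321,202,.038)),
"hole4f":(T(486,196,.038),S(489,227,.038)),"hole4n":(T(504,250,.038),S(442,257,.038)),
"pivot":(T(369,165,.034),S(456,160,.034)),"stud":(T(505,86,.052),S(614,176,.052)),
"stopT_f":(T(188,264,.044),S(267,97,.044)),"stopT_n":(T(219,390,.044),S(155,148,.044)),
"lipL_f":(T(200,266,.018),S(272,150,.018)),"lipL_n":(T(233,378,.018),S(172,200,.018)),
"jrear_f":(T(505,168,.038),S(525,238,.038)),"jrear_n":(T(533,266,.038),S(459,277,.038))}
for k,(a,b) in P.items(): print(k,a.round(4),b.round(4))
avg={k:(a+b)/2 for k,(a,b) in P.items()}
# fit rail frame (2D rigid): known model points, top & scene separately and averaged
M={"farR":(-.150,-.033),"nearR":(-.150,.033),"pivot":(.025,-.055),"stopT_f":(.138,-.037),"stopT_n":(.138,.037),"lipL_f":(.138,-.033),"lipL_n":(.138,.033)}
ks=list(M)
for nm,sel in(("top",0),("scene",1),("avg",None)):
    W=np.array([(avg[k] if sel is None else P[k][sel])[:2] for k in ks]); m=np.array([M[k] for k in ks])
    a=m-m.mean(0); b=W-W.mean(0); th=np.arctan2((a[:,0]*b[:,1]-a[:,1]*b[:,0]).sum(),(a*b).sum())
    # rail z up, y toward robot => right-handed rotation
    Q=np.array([[np.cos(th),-np.sin(th)],[np.sin(th),np.cos(th)]]); o=W.mean(0)-Q@m.mean(0)
    print(nm,"th",np.degrees(th),"o",o.round(4)); print("res mm",dict(zip(ks,((W-o-m@Q.T)@Q*1000).round(1).tolist())))
    for k in("hole1f","hole1n","hole4f","hole4n","stud","jrear_f","jrear_n"):
        w=(avg[k] if sel is None else P[k][sel])[:2]; print("  ",k,(Q.T@(w-o)*1000).round(1))
E
```

```text
farR [ 0.5469 -0.0195  0.018 ] [ 0.547  -0.0218  0.018 ]
nearR [ 0.4838 -0.0421  0.018 ] [ 0.484  -0.0423  0.018 ]
hole1f [0.4683 0.1608 0.038 ] [0.4679 0.1595 0.038 ]
hole1n [0.4383 0.1507 0.038 ] [0.4382 0.15   0.038 ]
hole4f [0.4934 0.0865 0.038 ] [0.4942 0.0865 0.038 ]
hole4n [0.4632 0.0766 0.038 ] [0.4631 0.0748 0.038 ]
pivot [0.5118 0.1523 0.034 ] [0.5151 0.1576 0.034 ]
stud [0.5536 0.0754 0.052 ] [0.5554 0.0747 0.052 ]
stopT_f [0.4566 0.2514 0.044 ] [0.4572 0.2525 0.044 ]
stopT_n [0.3877 0.2333 0.044 ] [0.3881 0.2329 0.044 ]
lipL_f [0.4566 0.2492 0.018 ] [0.4538 0.244  0.018 ]
lipL_n [0.3936 0.2296 0.018 ] [0.3905 0.224  0.018 ]
jrear_f [0.5091 0.0757 0.038 ] [0.5033 0.0689 0.038 ]
jrear_n [0.4541 0.0605 0.038 ] [0.4615 0.0556 0.038 ]
top th 108.581208498118 o [0.4676 0.1106]
res mm {'farR': [1.5, -0.8], 'nearR': [0.1, 0.3], 'pivot': [0.5, -0.2], 'stopT_f': [-1.0, 2.6], 'stopT_n': [3.7, -0.4], 'lipL_f': [-3.1, -0.7], 'lipL_n': [-1.6, -0.8]}
   hole1f [ 47.4 -16.7]
   hole1n [47.4 15. ]
   hole4f [-31.1 -16.8]
   hole4n [-30.8  15. ]
   stud [-60.8 -70.3]
   jrear_f [-46.3 -28.2]
   jrear_n [-43.2  28.7]
scene th 109.07157230128327 o [0.4677 0.1096]
res mm {'farR': [-0.1, 1.0], 'nearR': [1.1, 1.2], 'pivot': [4.9, -5.5], 'stopT_f': [0.5, 0.3], 'stopT_n': [4.6, -2.0], 'lipL_f': [-6.4, 2.3], 'lipL_n': [-4.6, 2.6]}
   hole1f [ 47.1 -16.5]
   hole1n [47.8 14.7]
   hole4f [-30.5 -17.4]
   hole4n [-31.4  15.7]
   stud [-61.6 -71.4]
   jrear_f [-50.1 -20.3]
   jrear_n [-49.   23.6]
avg th 108.82632668113156 o [0.4677 0.1101]
res mm {'farR': [0.7, 0.1], 'nearR': [0.6, 0.8], 'pivot': [2.7, -2.8], 'stopT_f': [-0.2, 1.4], 'stopT_n': [4.2, -1.2], 'lipL_f': [-4.8, 0.8], 'lipL_n': [-3.1, 0.9]}
   hole1f [ 47.2 -16.6]
   hole1n [47.6 14.8]
   hole4f [-30.8 -17.1]
   hole4n [-31.1  15.4]
   stud [-61.2 -70.9]
   jrear_f [-48.2 -24.3]
   jrear_n [-46.1  26.1]
```

Measurements agree: hole pitch is 78 mm over three blocks, and pivot to stud is 88 mm. The rail sits at 108.7° with its origin at (0.4677, 0.1103). The rear face of jaw_4 is at rail x≈-44 mm, and q≈-0.18. The first move goes over the open rail behind the row.

```bash
python3 -m pendant '[{"dx":-0.0262,"dy":-0.0237,"hand":0},{"dx":-0.0262,"dy":-0.0237,"hand":0},{"dx":-0.0262,"dy":-0.0237,"hand":0},{"dx":-0.0262,"dy":-0.0237,"hand":0},{"dx":-0.0262,"dy":-0.0237,"hand":0},{"dx":-0.0262,"dy":-0.0237,"hand":0},{"dx":-0.0262,"dy":-0.0237,"hand":0},{"dx":-0.0262,"dy":-0.0237,"hand":0},{"dx":-0.0262,"dy":-0.0237,"hand":0}]' 20
python3 -m pendant '[{"dx":-0.0262,"dy":-0.0237,"hand":0},{"dx":-0.0262,"dy":-0.0237,"hand":0},{"dx":-0.0262,"dy":-0.0237,"hand":0},{"dx":-0.0262,"dy":-0.0237,"hand":0},{"dx":-0.0262,"dy":-0.0237,"hand":0},{"dx":-0.0262,"dy":-0.0237,"hand":0},{"dx":-0.0262,"dy":-0.0237,"hand":0},{"dx":-0.0262,"dy":-0.0237,"hand":0},{"dx":-0.0262,"dy":-0.0237,"hand":0}]'
python3 -m pendant '[{"rz":6.5},{"rz":6.5},{"rz":6.5},{"rz":6.5},{"rz":6.5},{"rz":6.5},{"rz":6.5},{"rz":6.5},{"rz":6.5},{},{}]'
cat >> h.py <<'E'
TH=np.radians(108.7); O=np.array([.4677,.1103]); Q=np.array([[np.cos(TH),-np.sin(TH)],[np.sin(TH),np.cos(TH)]])
def show():
    from rig import manip
    s=manip.get_state(); q=s["ee_rot"]; m=R.from_quat([q[1],q[2],q[3],q[0]]).as_matrix()
    print("t",round(s["clock"],2),"rail mm",(Q.T@(s["position"][:2]-O)*1000).round(1),"z",round(s["position"][2]*1000,1),"toolx-rail deg",round(np.degrees(np.arctan2(m[1,0],m[0,0])-TH),2),"zax",m[:,2].round(3),"F rail",(Q.T@s["contact_force"][:2]).round(1),round(s["contact_force"][2],1),"w",round(s["width"],4))
E
python3 -c "from h import *;show()"
```

```text
t 0.2 rail mm [535.4 177.9] z 230.7 toolx-rail deg 58.48 zax [-0.    -0.001 -1.   ] F rail [0.2 0.4] 0.6 w 0.0851invalid input
invalid input
invalid input
```

```bash
python3 -m pendant '[{"dx":0,"dy":0,"dz":-0.001,"rx":0,"ry":0,"rz":0,"hand":0}]' 20; python3 -m pendant '[{"dx":-0.02,"dy":-0.02,"dz":0,"rx":0,"ry":0,"rz":0,"hand":0}]'; python3 -c "from h import *;show()"
```

```text
clock: 0.28
position: [0.1275, 0.5604, 0.2318]
ee_rot: [-0.0, 0.112, 0.994, -0.001]
contact_force: [-0.7, 0.3, -0.6]
width: 0.0755
gripper_force: 0.0
clock: 0.37
position: [0.1414, 0.5401, 0.2321]
ee_rot: [-0.001, 0.11, 0.994, 0.002]
contact_force: [0.9, 0.3, 0.4]
width: 0.0636
gripper_force: 0.0
t 0.37 rail mm [511.7 171.3] z 232.1 toolx-rail deg 58.64 zax [-0.001  0.004 -1.   ] F rail [-0.  -0.9] 0.4 w 0.0636
```

```bash
python3 -m pendant '[{"dx":-0.0265,"dy":-0.0239,"dz":0,"rx":0,"ry":0,"rz":0,"hand":0},{"dx":-0.0265,"dy":-0.0239,"dz":0,"rx":0,"ry":0,"rz":0,"hand":0},{"dx":-0.0265,"dy":-0.0239,"dz":0,"rx":0,"ry":0,"rz":0,"hand":0},{"dx":-0.0265,"dy":-0.0239,"dz":0,"rx":0,"ry":0,"rz":0,"hand":0},{"dx":-0.0265,"dy":-0.0239,"dz":0,"rx":0,"ry":0,"rz":0,"hand":0},{"dx":-0.0265,"dy":-0.0239,"dz":0,"rx":0,"ry":0,"rz":0,"hand":0},{"dx":-0.0265,"dy":-0.0239,"dz":0,"rx":0,"ry":0,"rz":0,"hand":0},{"dx":-0.0265,"dy":-0.0239,"dz":0,"rx":0,"ry":0,"rz":0,"hand":0},{"dx":-0.0265,"dy":-0.0239,"dz":0,"rx":0,"ry":0,"rz":0,"hand":0}]' >/dev/null; python3 -c "from h import *;show()"
python3 -m pendant '[{"dx":-0.0265,"dy":-0.0239,"dz":0,"rx":0,"ry":0,"rz":0,"hand":0},{"dx":-0.0265,"dy":-0.0239,"dz":0,"rx":0,"ry":0,"rz":0,"hand":0},{"dx":-0.0265,"dy":-0.0239,"dz":0,"rx":0,"ry":0,"rz":0,"hand":0},{"dx":-0.0265,"dy":-0.0239,"dz":0,"rx":0,"ry":0,"rz":0,"hand":0},{"dx":-0.0265,"dy":-0.0239,"dz":0,"rx":0,"ry":0,"rz":0,"hand":0},{"dx":-0.0265,"dy":-0.0239,"dz":0,"rx":0,"ry":0,"rz":0,"hand":0},{"dx":-0.0265,"dy":-0.0239,"dz":0,"rx":0,"ry":0,"rz":0,"hand":0},{"dx":-0.0265,"dy":-0.0239,"dz":0,"rx":0,"ry":0,"rz":0,"hand":0}]' >/dev/null
python3 -m pendant '[{"dx":0,"dy":0,"dz":0,"rx":0,"ry":0,"rz":6.5,"hand":0},{"dx":0,"dy":0,"dz":0,"rx":0,"ry":0,"rz":6.5,"hand":0},{"dx":0,"dy":0,"dz":0,"rx":0,"ry":0,"rz":6.5,"hand":0},{"dx":0,"dy":0,"dz":0,"rx":0,"ry":0,"rz":6.5,"hand":0},{"dx":0,"dy":0,"dz":0,"rx":0,"ry":0,"rz":6.5,"hand":0},{"dx":0,"dy":0,"dz":0,"rx":0,"ry":0,"rz":6.5,"hand":0},{"dx":0,"dy":0,"dz":0,"rx":0,"ry":0,"rz":6.5,"hand":0},{"dx":0,"dy":0,"dz":0,"rx":0,"ry":0,"rz":6.5,"hand":0},{"dx":0,"dy":0,"dz":0,"rx":0,"ry":0,"rz":6.5,"hand":0},{"dx":0,"dy":0,"dz":0,"rx":0,"ry":0,"rz":0,"hand":0},{"dx":0,"dy":0,"dz":0,"rx":0,"ry":0,"rz":0,"hand":0}]'; python3 -c "from h import *;show()"
```

```text
t 1.12 rail mm [198.5  80.2] z 232.6 toolx-rail deg 58.49 zax [ 0.001  0.    -1.   ] F rail [ 0.  -1.4] 0.2 w 0.0005
clock: 2.7
position: [0.4917, 0.0406, 0.2323]
ee_rot: [-0.0, 0.582, 0.813, 0.0]
contact_force: [0.1, -0.4, 0.1]
width: -0.0002
gripper_force: 0.0
t 2.7 rail mm [-73.8  -0.4] z 232.3 toolx-rail deg 0.14 zax [ 0.  0. -1.] F rail [-0.4  0. ] 0.1 w -0.0002
```

```bash
python3 -m pendant '[{"dx":0,"dy":0,"dz":0.033,"rx":0,"ry":0,"rz":0,"hand":0},{"dx":0,"dy":0,"dz":0.033,"rx":0,"ry":0,"rz":0,"hand":0},{"dx":0,"dy":0,"dz":0.033,"rx":0,"ry":0,"rz":0,"hand":0},{"dx":0,"dy":0,"dz":0.033,"rx":0,"ry":0,"rz":0,"hand":0},{"dx":0,"dy":0,"dz":0.033,"rx":0,"ry":0,"rz":0,"hand":0},{"dx":0,"dy":0,"dz":0.025,"rx":0,"ry":0,"rz":0,"hand":0},{"dx":0,"dy":0,"dz":0.015,"rx":0,"ry":0,"rz":0,"hand":0},{"dx":0,"dy":0,"dz":0.009,"rx":0,"ry":0,"rz":0,"hand":0},{"dx":0,"dy":0,"dz":0,"rx":0,"ry":0,"rz":0,"hand":0},{"dx":0,"dy":0,"dz":0,"rx":0,"ry":0,"rz":0,"hand":0}]'; python3 -c "
from h import *;show()
from rig import manip;import cv2
for n in('top','scene'): d=manip.get_image(n)['frame'];cv2.imwrite('pics/%s1.png'%n,d[:,:,::-1])
a=cv2.imread('pics/scene1.png')[115:265,165:365];cv2.imwrite('pics/s1c.png',cv2.resize(a,None,fx=4,fy=4,interpolation=2))"
```

```text
clock: 3.53
position: [0.4922, 0.0406, 0.0185]
ee_rot: [0.0, 0.583, 0.813, 0.0]
contact_force: [1.0, 0.1, 0.1]
width: -0.0001
gripper_force: 0.0
t 3.53 rail mm [-73.9  -0.9] z 18.5 toolx-rail deg 0.04 zax [ 0.  0. -1.] F rail [-0.2 -1. ] 0.1 w -0.0001
```

View pics/s1c.png

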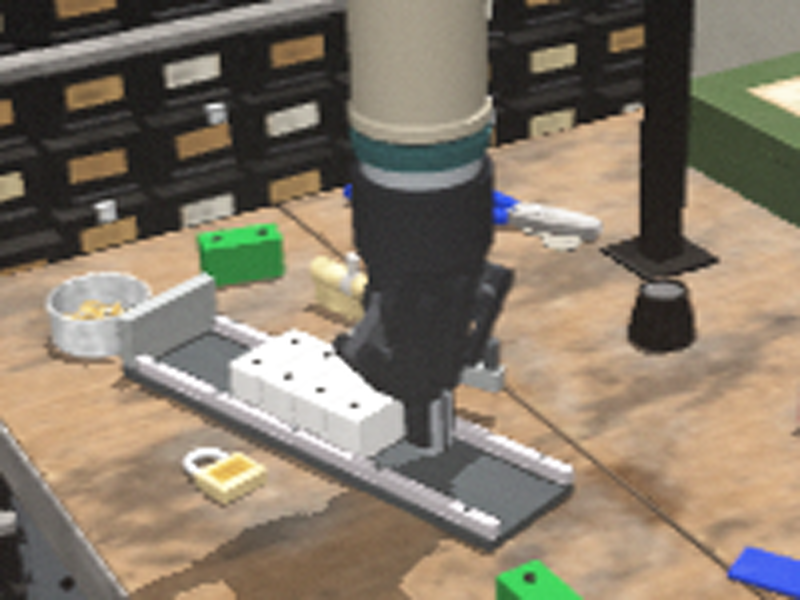

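The fingers are standing in the rail just behind jaw_4 at about (435,440), clear of the lips and the keeper stud at (490,360). I'll push gently, reading the force as I go.

```bash
python3 -m pendant '[{"dx":0.003,"dy":0,"dz":0.002,"rx":0,"ry":0,"rz":0,"hand":0},{"dx":0.003,"dy":0,"dz":0,"rx":0,"ry":0,"rz":0,"hand":0},{"dx":0.003,"dy":0,"dz":0,"rx":0,"ry":0,"rz":0,"hand":0},{"dx":0.003,"dy":0,"dz":0,"rx":0,"ry":0,"rz":0,"hand":0},{"dx":0.002,"dy":0,"dz":0,"rx":0,"ry":0,"rz":0,"hand":0},{"dx":0.002,"dy":0,"dz":0,"rx":0,"ry":0,"rz":0,"hand":0},{"dx":0.002,"dy":0,"dz":0,"rx":0,"ry":0,"rz":0,"hand":0},{"dx":0.002,"dy":0,"dz":0,"rx":0,"ry":0,"rz":0,"hand":0},{"dx":0.002,"dy":0,"dz":0,"rx":0,"ry":0,"rz":0,"hand":0},{"dx":0.002,"dy":0,"dz":0,"rx":0,"ry":0,"rz":0,"hand":0},{"dx":0.002,"dy":0,"dz":0,"rx":0,"ry":0,"rz":0,"hand":0}]'>/dev/null; python3 -c "from h import *;show()"
python3 -m pendant '[{"dx":0.003,"dy":0,"dz":0,"rx":0,"ry":0,"rz":0,"hand":0},{"dx":0.003,"dy":0,"dz":0,"rx":0,"ry":0,"rz":0,"hand":0},{"dx":0.003,"dy":0,"dz":0,"rx":0,"ry":0,"rz":0,"hand":0},{"dx":0.003,"dy":0,"dz":0,"rx":0,"ry":0,"rz":0,"hand":0},{"dx":0.003,"dy":0,"dz":0,"rx":0,"ry":0,"rz":0,"hand":0},{"dx":0.003,"dy":0,"dz":0,"rx":0,"ry":0,"rz":0,"hand":0}]'>/dev/null; python3 -c "from h import *;show()"
```

```text
t 4.55 rail mm [-49.2  -1.2] z 16.4 toolx-rail deg 0.06 zax [ 0.002 -0.002 -1.   ] F rail [-6.   0.2] -0.6 w 0.0001
t 5.05 rail mm [-31.1  -1.2] z 16.4 toolx-rail deg 0.04 zax [ 0.002 -0.002 -1.   ] F rail [-6. -0.] -1.6 w -0.0002
```

```bash
python3 -m pendant '[{"dx":0.0035,"dy":0,"dz":0,"rx":0,"ry":0,"rz":0,"hand":0},{"dx":0.0035,"dy":0,"dz":0,"rx":0,"ry":0,"rz":0,"hand":0},{"dx":0.0035,"dy":0,"dz":0,"rx":0,"ry":0,"rz":0,"hand":0},{"dx":0.0035,"dy":0,"dz":0,"rx":0,"ry":0,"rz":0,"hand":0},{"dx":0.0035,"dy":0,"dz":0,"rx":0,"ry":0,"rz":0,"hand":0},{"dx":0.0035,"dy":0,"dz":0,"rx":0,"ry":0,"rz":0,"hand":0},{"dx":0.0035,"dy":0,"dz":0,"rx":0,"ry":0,"rz":0,"hand":0},{"dx":0.0035,"dy":0,"dz":0,"rx":0,"ry":0,"rz":0,"hand":0},{"dx":0.0035,"dy":0,"dz":0,"rx":0,"ry":0,"rz":0,"hand":0},{"dx":0.0035,"dy":0,"dz":0,"rx":0,"ry":0,"rz":0,"hand":0},{"dx":0.003,"dy":0,"dz":0,"rx":0,"ry":0,"rz":0,"hand":0},{"dx":0.002,"dy":0,"dz":0,"rx":0,"ry":0,"rz":0,"hand":0}]'>/dev/null; python3 -c "from h import *;show()"
python3 -m pendant '[{"dx":0.001,"dy":0,"dz":0,"rx":0,"ry":0,"rz":0,"hand":0},{"dx":0.001,"dy":0,"dz":0,"rx":0,"ry":0,"rz":0,"hand":0},{"dx":0.001,"dy":0,"dz":0,"rx":0,"ry":0,"rz":0,"hand":0},{"dx":0.001,"dy":0,"dz":0,"rx":0,"ry":0,"rz":0,"hand":0}]'>/dev/null; python3 -c "from h import *;show()"
```

```text
t 6.05 rail mm [ 9.1 -1.1] z 16.4 toolx-rail deg 0.06 zax [ 0.002 -0.002 -1.   ] F rail [-4.8 -0.3] -0.1 w 0.0002
t 6.38 rail mm [12.9 -1.1] z 16.4 toolx-rail deg 0.05 zax [ 0.002 -0.002 -1.   ] F rail [-6.4  0.5] -1.1 w -0.0
```

```bash
for i in 1; do python3 -m pendant '[{"dx":0.001,"dy":0,"dz":0,"rx":0,"ry":0,"rz":0,"hand":0},{"dx":0.001,"dy":0,"dz":0,"rx":0,"ry":0,"rz":0,"hand":0},{"dx":0.001,"dy":0,"dz":0,"rx":0,"ry":0,"rz":0,"hand":0},{"dx":0.001,"dy":0,"dz":0,"rx":0,"ry":0,"rz":0,"hand":0},{"dx":0.001,"dy":0,"dz":0,"rx":0,"ry":0,"rz":0,"hand":0},{"dx":0.001,"dy":0,"dz":0,"rx":0,"ry":0,"rz":0,"hand":0}]'>/dev/null; python3 -c "from h import *;show()"; done
python3 -m pendant '[{"dx":0.0007,"dy":0,"dz":0,"rx":0,"ry":0,"rz":0,"hand":0},{"dx":0.0007,"dy":0,"dz":0,"rx":0,"ry":0,"rz":0,"hand":0}]'>/dev/null; python3 -c "from h import *;show()"
```

```text
t 6.88 rail mm [18.8 -1.1] z 16.4 toolx-rail deg 0.05 zax [ 0.002 -0.002 -1.   ] F rail [-6.3  0.2] -0.8 w 0.0001
t 7.05 rail mm [20.2 -1.1] z 16.4 toolx-rail deg 0.05 zax [ 0.002 -0.002 -1.   ] F rail [-5.9 -0.2] -1.2 w 0.0001
```

```bash
python3 -m pendant '[{"dx":0.0007,"dy":0,"dz":0,"rx":0,"ry":0,"rz":0,"hand":0},{"dx":0.0007,"dy":0,"dz":0,"rx":0,"ry":0,"rz":0,"hand":0}]'>/dev/null; python3 -c "from h import *;show()";python3 -m pendant '[{"dx":0.0007,"dy":0,"dz":0,"rx":0,"ry":0,"rz":0,"hand":0},{"dx":0.0005,"dy":0,"dz":0,"rx":0,"ry":0,"rz":0,"hand":0}]'>/dev/null; python3 -c "from h import *;show()"
```

```text
t 7.22 rail mm [21.6 -1.1] z 16.4 toolx-rail deg 0.05 zax [ 0.002 -0.002 -1.   ] F rail [-6.   0.1] -0.5 w 0.0003
t 7.38 rail mm [22.8 -1.1] z 16.4 toolx-rail deg 0.05 zax [ 0.002 -0.002 -1.   ] F rail [-5.7 -0.3] -1.0 w -0.0001
```

```bash
python3 -m pendant '[{"dx":0.0006,"dy":0,"dz":0,"rx":0,"ry":0,"rz":0,"hand":0}]'>/dev/null; python3 -c "from h import *;show()";python3 -m pendant '[{"dx":0.0006,"dy":0,"dz":0,"rx":0,"ry":0,"rz":0,"hand":0}]'>/dev/null; python3 -c "from h import *;show()"
```

```text
t 7.47 rail mm [23.4 -1.1] z 16.4 toolx-rail deg 0.05 zax [ 0.002 -0.002 -1.   ] F rail [-5.7 -0. ] 0.1 w 0.0001
t 7.55 rail mm [24.  -1.1] z 16.4 toolx-rail deg 0.05 zax [ 0.002 -0.002 -1.   ] F rail [-6.1  0. ] -0.7 w -0.0005
```

```bash
python3 -m pendant '[{"dx":0.0005,"dy":0,"dz":0,"rx":0,"ry":0,"rz":0,"hand":0}]'>/dev/null; python3 -c "from h import *;show()"
```

```text
t 7.63 rail mm [24.3 -1.1] z 16.4 toolx-rail deg 0.08 zax [ 0.002 -0.003 -1.   ] F rail [-8.4  0.3] -0.4 w -0.0003
```

Force is rising, so this is probably the stop.

```bash
python3 -m pendant '[{"dx":0.0003,"dy":0,"dz":0,"rx":0,"ry":0,"rz":0,"hand":0}]'>/dev/null; python3 -c "from h import *;show()"; python3 -m pendant '[{"dx":0.0,"dy":0,"dz":0,"rx":0,"ry":0,"rz":0,"hand":0}]'>/dev/null; python3 -c "from h import *;show()"
```

```text
t 7.72 rail mm [24.3 -1.1] z 16.4 toolx-rail deg 0.1 zax [ 0.002 -0.003 -1.   ] F rail [-8.6 -0.6] -0.6 w -0.0001
t 7.8 rail mm [24.3 -1.1] z 16.4 toolx-rail deg 0.09 zax [ 0.002 -0.003 -1.   ] F rail [-7.6  0.5] -0.7 w 0.0004
```

```bash
python3 -m pendant '[{"dx":0.0005,"dy":0,"dz":0,"rx":0,"ry":0,"rz":0,"hand":0}]'>/dev/null; python3 -c "from h import *;show()"; python3 -m pendant '[{"dx":0.0005,"dy":0,"dz":0,"rx":0,"ry":0,"rz":0,"hand":0}]'>/dev/null; python3 -c "from h import *;show()"; python3 -m pendant '[{"dx":0.0005,"dy":0,"dz":0,"rx":0,"ry":0,"rz":0,"hand":0},{"dx":0,"dy":0,"dz":0,"rx":0,"ry":0,"rz":0,"hand":0}]'>/dev/null; python3 -c "from h import *;show()"
```

```text
t 7.88 rail mm [24.3 -1.1] z 16.4 toolx-rail deg 0.13 zax [ 0.002 -0.004 -1.   ] F rail [-11.5   0.4] -0.5 w -0.0002
t 7.97 rail mm [24.3 -1.1] z 16.4 toolx-rail deg 0.16 zax [ 0.003 -0.005 -1.   ] F rail [-13.7   0.6] -1.0 w 0.0002
t 8.13 rail mm [24.3 -1.1] z 16.4 toolx-rail deg 0.19 zax [ 0.003 -0.006 -1.   ] F rail [-13.1   0.7] -0.7 w 0.0
```

Force rose from 6 to 13 N with no movement, so the row is home. TCP x≈24 mm matches the expected 23 mm. Next I back off, rise, go beyond the keeper's stud and turn the tool.

```bash
python3 -m pendant '[{"dx":-0.004,"dy":0,"dz":0,"rx":0,"ry":0,"rz":0,"hand":0},{"dx":-0.012,"dy":0,"dz":0,"rx":0,"ry":0,"rz":0,"hand":0},{"dx":-0.016,"dy":0,"dz":0,"rx":0,"ry":0,"rz":0,"hand":0},{"dx":0,"dy":0,"dz":-0.02,"rx":0,"ry":0,"rz":0,"hand":0},{"dx":0,"dy":0,"dz":-0.03,"rx":0,"ry":0,"rz":0,"hand":0},{"dx":0,"dy":0,"dz":-0.03,"rx":0,"ry":0,"rz":0,"hand":0},{"dx":-0.0167,"dy":0.0327,"dz":0,"rx":0,"ry":0,"rz":0,"hand":0},{"dx":-0.0167,"dy":0.0327,"dz":0,"rx":0,"ry":0,"rz":0,"hand":0},{"dx":-0.0167,"dy":0.0327,"dz":0,"rx":0,"ry":0,"rz":0,"hand":0}]'>/dev/null; python3 -c "from h import *;show()"
python3 -m pendant '[{"dx":0,"dy":0,"dz":0,"rx":0,"ry":0,"rz":-7,"hand":0},{"dx":0,"dy":0,"dz":0,"rx":0,"ry":0,"rz":-7,"hand":0},{"dx":0,"dy":0,"dz":0,"rx":0,"ry":0,"rz":-7,"hand":0},{"dx":0,"dy":0,"dz":0,"rx":0,"ry":0,"rz":-7,"hand":0},{"dx":0,"dy":0,"dz":0,"rx":0,"ry":0,"rz":-7,"hand":0},{"dx":0,"dy":0,"dz":0,"rx":0,"ry":0,"rz":-7,"hand":0},{"dx":0,"dy":0,"dz":0,"rx":0,"ry":0,"rz":-7,"hand":0},{"dx":0,"dy":0,"dz":0,"rx":0,"ry":0,"rz":-7,"hand":0},{"dx":0,"dy":0,"dz":0,"rx":0,"ry":0,"rz":-7,"hand":0},{"dx":0,"dy":0,"dz":0,"rx":0,"ry":0,"rz":-7,"hand":0},{"dx":0,"dy":0,"dz":0,"rx":0,"ry":0,"rz":-7,"hand":0},{"dx":0,"dy":0,"dz":0,"rx":0,"ry":0,"rz":-7,"hand":0}]'>/dev/null
python3 -m pendant '[{"dx":0,"dy":0,"dz":0,"rx":0,"ry":0,"rz":-6,"hand":0},{"dx":0,"dy":0,"dz":0,"rx":0,"ry":0,"rz":-6,"hand":0},{"dx":0,"dy":0,"dz":0,"rx":0,"ry":0,"rz":-4,"hand":0},{"dx":0,"dy":0,"dz":0,"rx":0,"ry":0,"rz":0,"hand":0}]'>/dev/null; python3 -c "from h import *;show()
from rig import manip;import cv2
d=manip.get_image('top')['frame'];cv2.imwrite('pics/top2.png',d[:,:,::-1])
d=manip.get_image('scene')['frame'];cv2.imwrite('pics/scene2.png',d[:,:,::-1])
a=[cv2.resize(cv2.imread('pics/scene2.png')[165:265,165:325],None,fx=4,fy=4,interpolation=2),cv2.resize(cv2.imread('pics/top2.png')[180:300,150:310][10:60*2-10],None,fx=4,fy=4,interpolation=2)]
import numpy as np;m=np.zeros((400,10,3),'uint8');b=cv2.resize(np.hstack([a[0],a[1]]),(800,250));cv2.imwrite('pics/c2.png',np.hstack([a[0]]))"
```

```text
t 8.88 rail mm [-55.2 -99.8] z 97.6 toolx-rail deg -0.02 zax [ 0.002  0.001 -1.   ] F rail [ 0.  -0.8] -0.6 w -0.0
t 10.22 rail mm [-54.6 -98.3] z 96.1 toolx-rail deg -259.98 zax [-0.001  0.001 -1.   ] F rail [ 1.1 -0.2] 0.2 w 0.0002
```

View pics/c2.png

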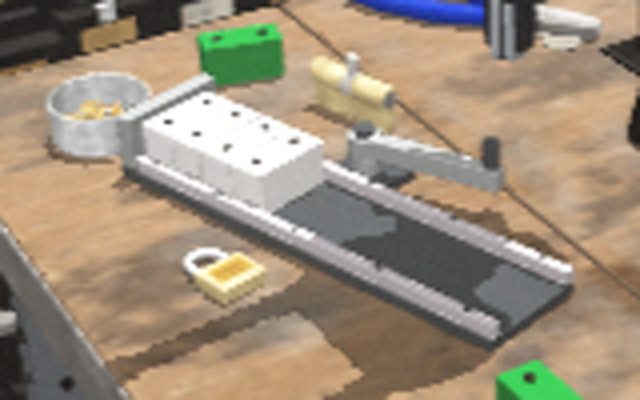

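The row at (240,160) is flush against the stop. The keeper is unmoved, with its stud at (490,150) and the fingertips above and beyond it at (510,50). I'll lower to just above bar height and touch the stud.

```bash
python3 -m pendant '[{"dx":0,"dy":0,"dz":0.025,"rx":0,"ry":0,"rz":0,"hand":0},{"dx":0,"dy":0,"dz":0.022,"rx":0,"ry":0,"rz":0,"hand":0},{"dx":0,"dy":0,"dz":0.010,"rx":0,"ry":0,"rz":0,"hand":0},{"dx":0.003,"dy":-0.0015,"dz":0,"rx":0,"ry":0,"rz":0,"hand":0},{"dx":0.003,"dy":0,"dz":0,"rx":0,"ry":0,"rz":0,"hand":0},{"dx":0.002,"dy":0,"dz":0,"rx":0,"ry":0,"rz":0,"hand":0},{"dx":0.0015,"dy":0,"dz":0,"rx":0,"ry":0,"rz":0,"hand":0},{"dx":0,"dy":0,"dz":0,"rx":0,"ry":0,"rz":0,"hand":0}]'>/dev/null; python3 -c "from h import *;show()"
python3 -m pendant '[{"dx":0.0077,"dy":-0.0011,"dz":0,"rx":0,"ry":0,"rz":5,"hand":0},{"dx":0.0077,"dy":-0.0011,"dz":0,"rx":0,"ry":0,"rz":5,"hand":0},{"dx":0.0077,"dy":-0.0011,"dz":0,"rx":0,"ry":0,"rz":5,"hand":0},{"dx":0.0077,"dy":-0.0011,"dz":0,"rx":0,"ry":0,"rz":5,"hand":0}]'>/dev/null; python3 -c "from h import *;show()"
```

```text
t 10.98 rail mm [-57.7 -89.8] z 40.5 toolx-rail deg -260.04 zax [ 0.002  0.    -1.   ] F rail [0.2 0.5] 1.3 w -0.0
t 11.32 rail mm [-64.  -60.2] z 40.4 toolx-rail deg -280.27 zax [ 0.004 -0.    -1.   ] F rail [-1.  -0.5] -0.1 w 0.0001
```

```bash
python3 -m pendant '[{"dx":0.008,"dy":-0.0012,"dz":0,"rx":0,"ry":0,"rz":5,"hand":0},{"dx":0.0078,"dy":-0.0012,"dz":0,"rx":0,"ry":0,"rz":5,"hand":0},{"dx":0.0078,"dy":-0.0012,"dz":0,"rx":0,"ry":0,"rz":5,"hand":0},{"dx":0.0078,"dy":-0.0012,"dz":0,"rx":0,"ry":0,"rz":5,"hand":0},{"dx":0.0078,"dy":-0.0012,"dz":0,"rx":0,"ry":0,"rz":5,"hand":0},{"dx":0.0078,"dy":-0.0012,"dz":0,"rx":0,"ry":0,"rz":5,"hand":0}]'>/dev/null; python3 -c "from h import *;show()"; python3 -m pendant '[{"dx":0.0078,"dy":-0.0012,"dz":0,"rx":0,"ry":0,"rz":5,"hand":0},{"dx":0.0078,"dy":-0.0012,"dz":0,"rx":0,"ry":0,"rz":5,"hand":0},{"dx":0.0078,"dy":-0.0012,"dz":0,"rx":0,"ry":0,"rz":5,"hand":0},{"dx":0.0078,"dy":-0.0012,"dz":0,"rx":0,"ry":0,"rz":5,"hand":0},{"dx":0,"dy":0,"dz":0,"rx":0,"ry":0,"rz":0,"hand":0}]'>/dev/null; python3 -c "from h import *;show()
from rig import manip;import cv2
d=manip.get_image('scene')['frame'][115:265,165:365,::-1];cv2.imwrite('pics/s3.png',cv2.resize(d,None,fx=4,fy=4,interpolation=2))"
```

```text
t 11.82 rail mm [-52.6 -14.2] z 40.4 toolx-rail deg 49.73 zax [ 0.003 -0.    -1.   ] F rail [-0.4 -1.3] -0.6 w 0.0002
t 12.23 rail mm [-31.7  11.9] z 40.0 toolx-rail deg 29.92 zax [ 0.  0. -1.] F rail [0.8 1.4] 0.0 w -0.0
```

View pics/s3.png

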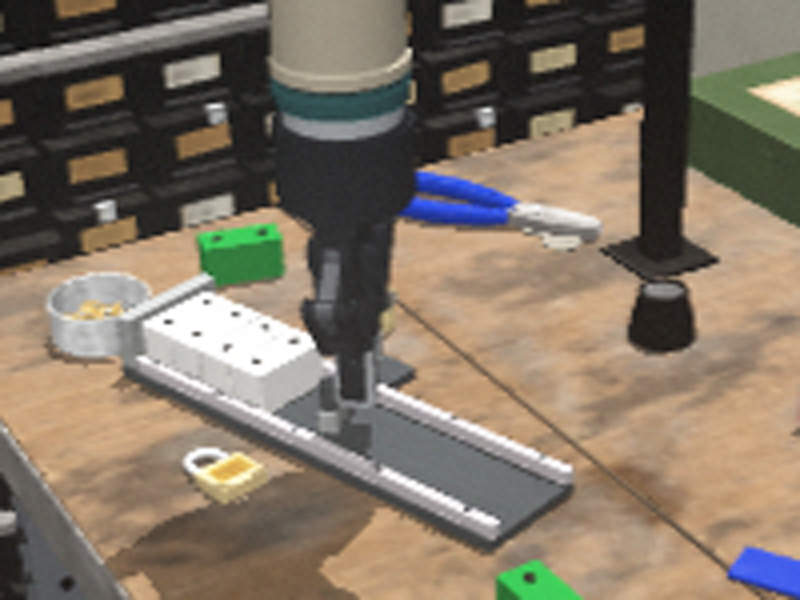

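The bar, with its stud at (327,400), is following ahead of the fingertip over the rail, at q≈60°. The last 30° go in slower steps.

```bash
python3 -m pendant '[{"dx":0.006,"dy":-0.0009,"dz":0,"rx":0,"ry":0,"rz":4,"hand":0},{"dx":0.006,"dy":-0.0009,"dz":0,"rx":0,"ry":0,"rz":4,"hand":0},{"dx":0.006,"dy":-0.0009,"dz":0,"rx":0,"ry":0,"rz":4,"hand":0},{"dx":0.006,"dy":-0.0009,"dz":0,"rx":0,"ry":0,"rz":4,"hand":0},{"dx":0.006,"dy":-0.0009,"dz":0,"rx":0,"ry":0,"rz":4,"hand":0},{"dx":0.0045,"dy":-0.0006,"dz":0,"rx":0,"ry":0,"rz":3,"hand":0},{"dx":0.003,"dy":-0.0004,"dz":0,"rx":0,"ry":0,"rz":2,"hand":0}]'>/dev/null; python3 -c "from h import *;show()"; python3 -m pendant '[{"dx":0.0015,"dy":-0.0002,"dz":0,"rx":0,"ry":0,"rz":1,"hand":0},{"dx":0.0015,"dy":-0.0002,"dz":0,"rx":0,"ry":0,"rz":1,"hand":0},{"dx":0,"dy":0,"dz":0,"rx":0,"ry":0,"rz":0,"hand":0}]'>/dev/null; python3 -c "from h import *;show()"
```

```text
t 12.87 rail mm [ 0.7 28. ] z 39.7 toolx-rail deg 5.0 zax [ 0.001 -0.    -1.   ] F rail [-0.   0.2] 1.5 w -0.0002
t 13.12 rail mm [ 3.8 28.6] z 39.5 toolx-rail deg 3.02 zax [ 0.001  0.    -1.   ] F rail [ 0.8 -0.5] -0.1 w 0.0001
```

```bash
python3 -m pendant '[{"dx":0.0015,"dy":0,"dz":0,"rx":0,"ry":0,"rz":1,"hand":0},{"dx":0.0015,"dy":0,"dz":0,"rx":0,"ry":0,"rz":1,"hand":0},{"dx":0.001,"dy":0,"dz":0,"rx":0,"ry":0,"rz":1,"hand":0}]'>/dev/null; python3 -c "from h import *;show()"; python3 -m pendant '[{"dx":0.001,"dy":0,"dz":0,"rx":0,"ry":0,"rz":0,"hand":0}]'>/dev/null; python3 -c "from h import *;show()";python3 -m pendant '[{"dx":0.001,"dy":0,"dz":0,"rx":0,"ry":0,"rz":0,"hand":0}]'>/dev/null; python3 -c "from h import *;show()";python3 -m pendant '[{"dx":0.0007,"dy":0,"dz":0,"rx":0,"ry":0,"rz":0,"hand":0}]'>/dev/null; python3 -c "from h import *;show()"
```

```text
t 13.37 rail mm [ 7.9 29.3] z 39.3 toolx-rail deg -0.1 zax [-0.  0. -1.] F rail [-0.8  0.8] 0.2 w 0.0002
t 13.45 rail mm [ 8.9 29.4] z 39.3 toolx-rail deg -0.07 zax [-0.  0. -1.] F rail [-0.9  0.7] 0.5 w 0.0
t 13.53 rail mm [10.  29.4] z 39.3 toolx-rail deg -0.02 zax [-0.  0. -1.] F rail [-1.4  0.2] 0.0 w -0.0001
t 13.62 rail mm [10.1 29.4] z 39.3 toolx-rail deg 0.05 zax [ 0.    -0.001 -1.   ] F rail [-4.6  1.1] 0.8 w 0.0001
```

Force is rising at x≈10 mm, as predicted for the hard stop. I'll press a little more, hold, then retreat.

```bash
python3 -m pendant '[{"dx":0.0007,"dy":0,"dz":0,"rx":0,"ry":0,"rz":0,"hand":0},{"dx":0,"dy":0,"dz":0,"rx":0,"ry":0,"rz":0,"hand":0},{"dx":0,"dy":0,"dz":0,"rx":0,"ry":0,"rz":0,"hand":0},{"dx":0,"dy":0,"dz":0,"rx":0,"ry":0,"rz":0,"hand":0}]'>/dev/null; python3 -c "from h import *;show()"
python3 -m pendant '[{"dx":-0.004,"dy":0,"dz":0,"rx":0,"ry":0,"rz":0,"hand":0},{"dx":-0.012,"dy":0,"dz":0,"rx":0,"ry":0,"rz":0,"hand":0},{"dx":-0.02,"dy":0,"dz":0,"rx":0,"ry":0,"rz":0,"hand":0},{"dx":-0.02,"dy":0,"dz":-0.02,"rx":0,"ry":0,"rz":0,"hand":0},{"dx":-0.02,"dy":0,"dz":-0.03,"rx":0,"ry":0,"rz":0,"hand":0},{"dx":-0.02,"dy":0,"dz":-0.03,"rx":0,"ry":0,"rz":0,"hand":0},{"dx":-0.02,"dy":0,"dz":-0.03,"rx":0,"ry":0,"rz":0,"hand":0},{"dx":-0.02,"dy":0,"dz":-0.03,"rx":0,"ry":0,"rz":0,"hand":0},{"dx":-0.02,"dy":0,"dz":0,"rx":0,"ry":0,"rz":0,"hand":0},{"dx":-0.02,"dy":0,"dz":0,"rx":0,"ry":0,"rz":0,"hand":0},{"dx":0,"dy":0,"dz":0,"rx":0,"ry":0,"rz":0,"hand":0},{"dx":0,"dy":0,"dz":0,"rx":0,"ry":0,"rz":0,"hand":0}]'>/dev/null; python3 -c "from h import *;show()
from rig import manip;import cv2
d=manip.get_image('scene')['frame'][165:265,165:325,::-1];cv2.imwrite('pics/s4.png',cv2.resize(d,None,fx=5,fy=5,interpolation=2))"
```

```text
t 13.95 rail mm [10.1 29.4] z 39.3 toolx-rail deg 0.06 zax [ 0.001 -0.002 -1.   ] F rail [-5.7  1. ] -0.3 w 0.0002
t 14.95 rail mm [-164.9   29.5] z 179.1 toolx-rail deg -0.14 zax [-0.     0.001 -1.   ] F rail [0.4 1. ] -0.1 w 0.0001
```

View pics/s4.png

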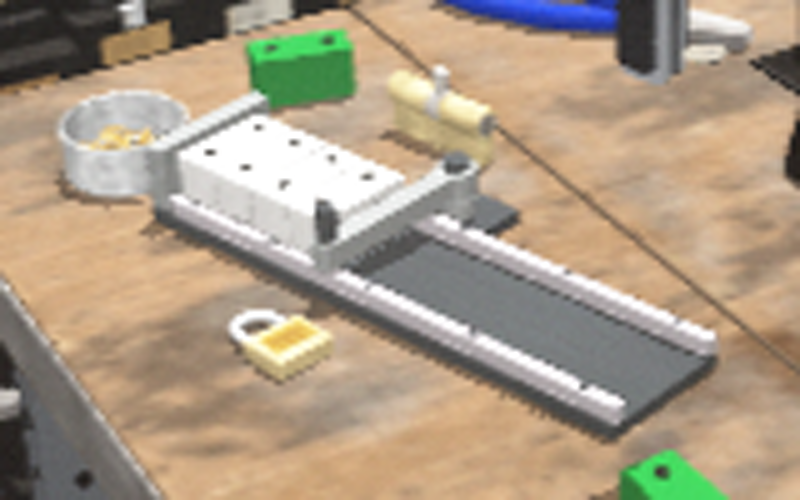

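The row is home against the stop, and the bar lies straight across behind it from (460,170) to (325,240). The bystanders have not moved and the arm is clear.

```bash
python3 -c "from rig import manip;print(manip.sign_off())"
```

```text
the job is handed in; nothing more can be done
None
```

The job is handed in at about 15 s of the 43 s: the four blocks were pushed home against the end stop as one train, the keeper lies fully across the rail behind them, and nothing else on the bench was touched; sign-off gave no pass/fail result.

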